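# Close and latch the culture-dish carrier

### The job

Close the sliding lid of the steel dish carrier and latch it: lift the lid's latch bar (the one with the ball knob) over the keeper, bring the lid on against its sprung pad, and let the bar drop fully into the keeper's notch so that it holds the lid shut. Do it gently: do not ram or press the bar hard against the keeper, do not drive the lid hard past the latched position, and leave the bottle, dishes and tube rack where they are.

Things in the scene. Friction and masses are not known exactly. Their poses are not given: they have to be found in the camera images.
- carrier: Stainless steel box for culture dishes, fixed to the bench, 230 mm long (x from -130 to 100 mm), 130 mm wide, rails up to 87 mm high, plus a block 72 mm high at its keeper end (x 100 to 178 mm). Origin on the bench, on the centre line. Its x axis is the way the lid slides to close, y across, z up.
- pad_front (a point): Middle of the rest position of the rubber-faced sprung pad's front face, carrier x = 95 mm, 81 mm above the bench. The lid's front edge meets it when joint lid is 0.060; it pushes back 0.6 N per mm of compression.
- keeper_block (a point): Point fixed on the carrier's block top, x = 145 mm, 72 mm high. About here stands the steel keeper, 36 mm wide: along +x a square hump 20 mm long, top 104 mm high; a notch 11 mm long, floor 89 mm high; an end wall up to 116 mm high. It is clamped rigidly anywhere in an 18 mm slot, not measured: the notch begins somewhere from x = 131 to 149 mm.
- lid (a joint): Sliding lid, aluminium plate 210 x 114 x 5 mm, top 84 mm high, 0.6 kg with the bar. Value in m: 0 fully open, grows along the carrier's +x as it closes; 0.060 touches the pad; latched somewhere from 0.0625 to 0.0835 depending on the keeper; never push past 0.086. Friction 1.5 N plus 80 N per m/s; it stays where left unless the pad pushes it back.
- latch (a joint): Latch bar, flat steel bar 8 x 16 mm, about 0.16 kg, pivoted on top of the lid, swinging up in the carrier's x-z plane. Value in rad: 0 = level (resting on its stop, also when fully in the notch), grows as the free end is lifted; about 0.095 with its hook resting on the keeper's hump; at most 1.0. It falls by its own weight.
- latch_pivot (a point): Pivot of the latch bar on the lid, 100 mm above the bench; its axis is the carrier's y. At carrier x = -55 mm + joint lid.
- latch_knob (a point): Centre of the black ball knob, diameter 24 mm, on a stem 10 mm thick on top of the bar. With the bar level: 100 mm ahead (+x of the carrier) of the pivot and 45 mm above it; the bar's top is 31 mm below the ball's centre. It turns with the bar about the pivot.
- latch_hook (a point): Middle of the underside of the hook at the bar's free end, 8 mm long (4 mm either way in x), 16 mm wide. With the bar level: 127.5 mm ahead of the pivot and 8 mm below it, i.e. 92 mm above the bench, 12 mm below the hump's top. When latched its rear face bears on the hump's back face and it has 3 mm of play towards the end wall.
- lid_lip (a point): Middle of the top edge of the upright aluminium push lip at the rear of the lid, 10 mm thick (along carrier x), 60 mm wide, 42 mm high above the lid; top 126 mm above the bench. At carrier x = -167 mm + joint lid. It can be pinched from above or pushed.
- bottle: Bystander: amber bottle, 60 mm diameter, 130 mm high; origin at the centre of its foot.
- dishes: Bystander: two stacked closed culture dishes, 90 mm diameter, 30 mm high; origin at the centre of the underside.
- tube_rack: Bystander: white test-tube rack 120 x 50 mm with tubes, 99 mm high; origin at the centre of the underside.

How it is judged:
By the outcome, as a careful person would: the job done as asked, in the order asked, and still so for the second after the job is handed in, with the robot touching nothing.
It also fails if it takes over 54 s, if anything falls off the work surface, if the arm or the gripper's body presses on something with over 40 N, if the wrist force passes 120 N, or if a joint passes its speed limit or range.

### The arm

A 6-joint arm with a two-finger parallel gripper is mounted at the origin on the work surface. World frame = base frame: x ahead of the robot, y to its left, z up, the work surface at z = 0. Lengths are in mm, angles in rad, forces in N, time in s.
With the tool pointing down it reaches from about 300 to 775 mm from the base axis. Payload 14.6 kg.
Tool frame: the origin (TCP) lies on the centre line of the jaws, within the pads' length; the fingertips stand manip.tcp_to_tips ahead of it and the grasp point (between the pads) lies 5 mm behind it (manip.tcp_to_tips is the distance from the TCP to the fingertips, in mm); z points along the fingers, y is the direction in which the jaws open and shut (so a half turn about z gives the same grasp; the last joint's range is limited). The gripper opens to 94 mm and grips with 3 to 60 N. Pads are 16 mm wide; open, the fingers measure 119 mm over their backs; the gripper's body (75 mm by 177 mm) begins 78 mm behind the grasp point.
Start: joints at [-1.286, 0.3, 1.521, -0, 1.321, -0.067], TCP at [189.516, -516.307, 219.446] pointing down, gripper open.
Joint ranges: [-3.03, 3.03], [-0.79, 2.21], [0.23, 2.52], [-1.04, 4.18], [0, 3.07], [-2.55, 2.55]. Speed limits (rad/s): [2.22, 2.22, 2.57, 3.14, 3.14, 3.14].

### API

Orientations are given as [roll, pitch, yaw] about the fixed x, y, z axes, in that order (R = Rz(yaw) Ry(pitch) Rx(roll)).
In Python, from cell import manip, optics, workorder gives the robot as it stands. The module is installed in compiled form; this text tells all that it offers.
- The arm moves only by the tool jog_arm, never from a script. Its argument "deltas" is text: rows parted by semicolons, each of 5 numbers parted by spaces: the shift along the tool's x, y, z in mm, then the turn about the tool's z in rad, then the finger opening in mm, from 0 to 94. In form: tx ty tz twist grip; .... A call has exactly 10 rows; each row is the pose to reach, as a shift and turn from the pose commanded when the call began, along the tool's axes at that moment; what a row does not reach only later rows make up. A row lasts 1/8 s, in which the tool goes at most 62.5 mm and 10.7 degrees, less where a joint would pass 70% of its speed; a pose out of reach is approached as far as the arm can. A call with a gripper value outside its range is refused whole. The fingers move at their own pace and stop on an object; "squeeze" is the grip in N (left out, the last holds). Time passes only in rows, so rows that repeat a pose let the fingers close, or fill a call up. It gives the time, the measured TCP pose, the force and the opening at its end, in the units of the state.
- manip.read_state(): the state, without advancing time (a new reading comes with each control period).
- optics.camera(name): name is "scene" or "top" or "wrist"; returns (picture, depth): 400x640x3 uint8, red, green, blue; 400x640 float32, mm along the optical axis (not along the pixel's ray), 0 where there is no reading.
- optics.get_calibration(name): a dict with "intrinsics" (3x3 intrinsics, pixels), "dist_coeffs" ([k1, k2, p1, p2, k3] as OpenCV has them; the pictures are not rectified), "R" (3x3) and "t" (3): a world point X has camera coordinates R X + t; the wrist camera has in their place "hand_eye" (4x4, takes a point from camera to tool coordinates, whose origin is the TCP and whose axes are the flange's). Camera axes: x right, y down, z forward; pixel columns grow to the right and rows downward; lengths in mm; the calibration is good to about 2 mm. A picture is of the moment at which its call begins: read the wrist's pose just before it. get_calibration takes no time and is no camera call.
- workorder.sign_off(): hands the job in, once; it reports no verdict.
The state is a dict: "clock": time; "joints": joint angles; "qd": joint speeds; "effort": joint torques, N m; "eef_pos": TCP position; "eef_rot": TCP orientation; "wrist_force": force on the tool from outside, world axes, zero at the start; "moment": the same for the moment, N m; "finger_gap": finger opening in mm.
Only numpy, scipy, OpenCV 4.12 (cv2) and the standard library are available. Lean on these libraries where they do the work, as an engineer would, in place of code of your own. Each camera call takes 0.05 s, during which the arm holds its last target.

## Working session

There is one attempt and no reset: what is moved stays moved. The work goes in short steps, Python scripts to look and compute and a tool call to move; the robot and the scene stay as the last step left them, time stands still between calls to the robot, and variables do not carry over. Pictures are saved under pics/ and viewed, and the job is handed in when it is done.

Besides the shell and the picture viewer there is one more tool, called after ">>>" as a command line: name --argument value ..., lists and objects as JSON in quotes. jog_arm: Moves the arm, as the interface text tells. Its arguments: {"type":"object","properties":{"deltas":{"type":"string"},"squeeze":{"type":"number"}},"required":["deltas"]}

```bash
mkdir -p pics; ls; python3 - <<'E'
from cell import manip, optics, workorder
import cv2,numpy as np
print(manip.read_state(), manip.tcp_to_tips)
for n in ("scene","top","wrist"):
    c=optics.get_calibration(n); print(n,{k:np.round(np.array(v),4).tolist() for k,v in c.items()})
for n in ("scene","top"):
    p,d=optics.camera(n); cv2.imwrite(f"pics/{n}0.png",p[:,:,::-1]); np.save(f"{n}0.npy",d); np.save(f"{n}0rgb.npy",p)
E
```

```text
pics
{'clock': 0.0, 'joints': array([-1.28557630e+00,  3.00458567e-01,  1.52162477e+00,  1.59401090e-05,
        1.32070036e+00, -6.65854024e-02]), 'qd': array([ 0.00030633, -0.00254361,  0.00023644, -0.0006087 ,  0.00085285,
        0.0004194 ]), 'effort': array([-7.82476745e-04, -5.31814992e+01, -3.52735662e+01,  7.07678357e-02,
        2.43098818e-02, -8.69456562e-05]), 'eef_pos': array([ 189.46018335, -516.05611734,  218.87471874]), 'eef_rot': array([-3.14040528e+00, -9.46528734e-05,  3.51801417e-01]), 'wrist_force': array([0.02829366, 0.16447555, 0.36657834]), 'moment': array([-0.00345728, -0.04687623,  0.03446186]), 'finger_gap': 94.49596928548677} 14.0
scene {'intrinsics': [[365.0098, 0.0, 324.4575], [0.0, 365.0098, 197.6986], [0.0, 0.0, 1.0]], 'dist_coeffs': [-0.0143, 0.0, 0.0, 0.0, 0.0], 'R': [[0.1538, 0.988, 0.0164], [0.8537, -0.1245, -0.5057], [-0.4976, 0.0918, -0.8625]], 't': [-116.9997, -466.1251, 1090.2288]}
top {'intrinsics': [[388.8427, 0.0, 317.672], [0.0, 388.8427, 195.9903], [0.0, 0.0, 1.0]], 'dist_coeffs': [-0.0695, 0.0, 0.0, 0.0, 0.0], 'R': [[0.1057, -0.9944, 0.0014], [-0.973, -0.1037, -0.2064], [0.2054, 0.0205, -0.9785]], 't': [-28.3337, 632.4506, 725.4883]}
wrist {'intrinsics': [[293.0362, 0.0, 314.167], [0.0, 293.0362, 203.262], [0.0, 0.0, 1.0]], 'dist_coeffs': [-0.0197, 0.0, 0.0, 0.0, 0.0], 'hand_eye': [[-0.0005, -0.9618, -0.2739, 80.6622], [1.0, -0.0006, 0.0001, -0.4487], [-0.0002, -0.2739, 0.9618, -165.8071], [0.0, 0.0, 0.0, 1.0]]}
```

View pics/scene0.png

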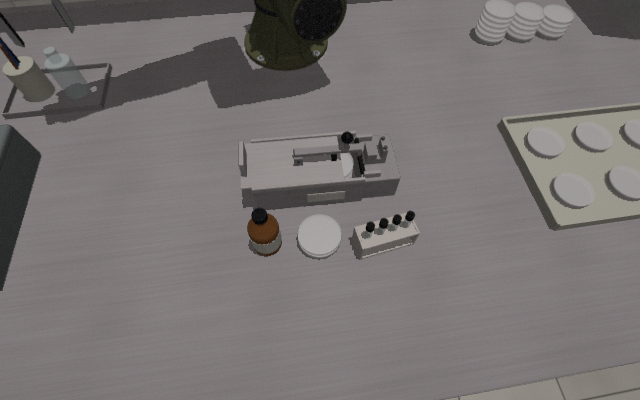

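View pics/top0.png

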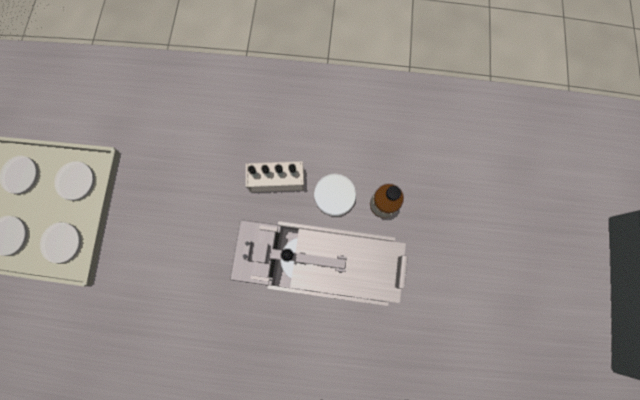

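```bash
cat > h.py <<'E'
import cv2,numpy as np
from cell import manip, optics
from scipy.spatial.transform import Rotation as Ro
def cam(n,st=None):
    c=optics.get_calibration(n); K=np.array(c["intrinsics"]);D=np.array(c["dist_coeffs"])
    if n=="wrist":
        T=np.eye(4);T[:3,:3]=Ro.from_euler("xyz",st["eef_rot"]).as_matrix();T[:3,3]=st["eef_pos"]
        M=T@np.array(c["hand_eye"]); R=M[:3,:3].T; t=-R@M[:3,3]
    else: R=np.array(c["R"]);t=np.array(c["t"])
    return K,D,R,t
def ray(C,uv):
    K,D,R,t=C; p=cv2.undistortPoints(np.array(uv,float).reshape(-1,1,2),K,D)[:,0]
    return -R.T@t, np.c_[p,np.ones(len(p))]@R
def onz(C,uv,z):
    o,d=ray(C,uv); return o+d*((z-o[2])/d[:,2])[:,None]
def dep(C,uv,d):
    o,r=ray(C,uv); uv=np.array(uv).reshape(-1,2).astype(int); return o+r*d[uv[:,1],uv[:,0]][:,None]
def proj(C,X):
    K,D,R,t=C; return cv2.projectPoints(np.array(X,float).reshape(-1,1,3),cv2.Rodrigues(R)[0],t,K,D)[0][:,0]
def tri(C1,p1,C2,p2):
    o1,d1=ray(C1,p1);o2,d2=ray(C2,p2);d1=d1[0];d2=d2[0]
    s=np.linalg.lstsq(np.c_[d1,-d2],o2-o1,rcond=None)[0]
    a,b=o1+s[0]*d1,o2+s[1]*d2; return (a+b)/2,np.linalg.norm(a-b)
E
python3 - <<'E'
import cv2,numpy as np
p=np.load("top0rgb.npy")[:,:,::-1]
cv2.imwrite("pics/top0z.png",cv2.resize(p[210:315,222:422],None,fx=4,fy=4,interpolation=cv2.INTER_CUBIC))
p=np.load("scene0rgb.npy")[:,:,::-1]
cv2.imwrite("pics/scene0z.png",cv2.resize(p[115:215,225:415],None,fx=4,fy=4,interpolation=cv2.INTER_CUBIC))
E
```

```text
(no output)
```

View pics/top0z.png

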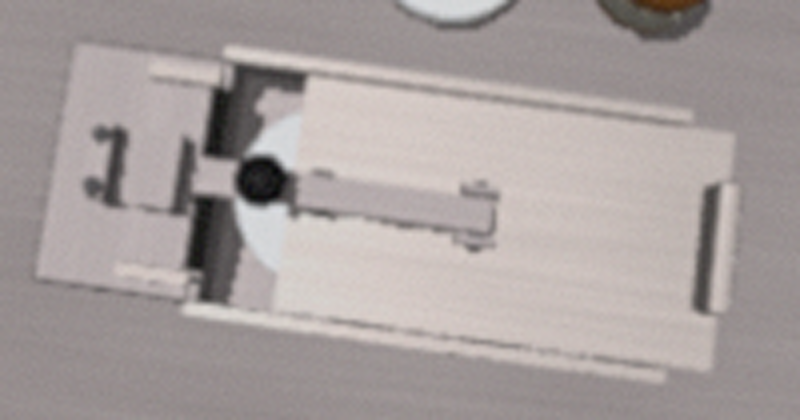

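View pics/scene0z.png

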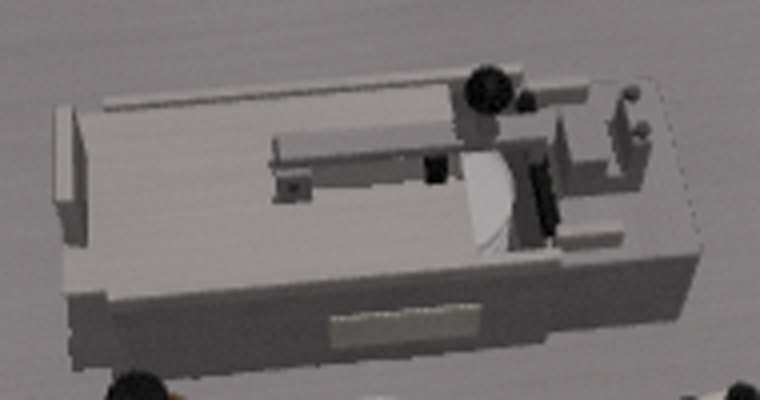

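```bash
python3 - <<'E'
from h import *
T=cam("top");S=cam("scene")
def z(a,ox,oy): return (np.array(a,float)+.5)/4-.5+[ox,oy]
tz=lambda a:z(a,222,210); sz=lambda a:z(a,225,115)
np.set_printoptions(precision=1,suppress=True)
dt=np.load("top0.npy");ds=np.load("scene0.npy")
b=onz(T,tz([[75,45],[38,280]]),72);print("block end",b, b.mean(0), np.linalg.norm(b[0]-b[1]))
r=onz(T,tz([[225,45],[692,110],[183,315],[665,382]]),87);print("rails",r, r.mean(0));
for i in (0,2):
    e=r[i]-r[i+1];print(np.linalg.norm(e),np.arctan2(e[1],e[0]))
e=b[0]-b[1];print("blk ang",np.arctan2(e[1],e[0]))
l=onz(T,tz([[721,182],[740,183],[707,312],[728,313]]),126);print("lip",l,l.mean(0))
# ball
out=[]
for n,C in(("top",T),("scene",S)):
    p=np.load(n+"0rgb.npy"); m=(p.max(2)<45).astype(np.uint8)
    k,lab,st,ce=cv2.connectedComponentsWithStats(m)
    for i in range(1,k):
        if 60<st[i,4]<400: print(n,ce[i],st[i])
    out.append((ce,st))
# depth-based
print("depth pts top: lidplate,bar,blk,hump,endwall, lip", dep(T,np.round(tz([[550,150],[400,205],[80,240],[215,178],[150,170],[730,240]])),dt))
E
```

```text
block end [[563.7 186.9  72. ]
 [447.6 188.4  72. ]] [505.6 187.6  72. ] 116.1698382292572
rails [[ 569.8  110.5   87. ]
 [ 562.1 -119.1   87. ]
 [ 439.5  114.2   87. ]
 [ 432.5 -115.4   87. ]] [501.   -2.5  87. ]
229.67665330018264 1.5372038538478674
229.68952909101301 1.5405488909708733
blk ang -0.013068543934346566
lip [[ 525.7 -127.3  126. ]
 [ 526.2 -136.   126. ]
 [ 467.  -124.9  126. ]
 [ 467.5 -134.4  126. ]] [ 496.6 -130.6  126. ]
top [393.3 192.7] [386 186  15  14 123]
top [287.  254.7] [282 250  12  10  93]
scene [10.7 27.8] [  0  13  24  33 113]
scene [ 9.8 53.5] [  0  38  20  29 103]
scene [  8.1 147.3] [  0 127  21  44 135]
scene [346.6 137.5] [341 132  12  12 113]
scene [360.5 164. ] [357 154   8  20  90]
scene [259.2 216. ] [252 207  16  18 218]
scene [409.5 215.9] [406 211   8  10  63]
scene [396.4 219.4] [393 215   8  10  64]
scene [383.3 223.1] [379 219   9  10  66]
scene [369.6 226.6] [366 222   8  10  65]
depth pts top: lidplate,bar,blk,hump,endwall, lip [[ 536.1  -52.    83.8]
 [ 500.7   16.8  111.7]
 [ 468.2  170.    71.2]
 [ 504.1  104.9  113.7]
 [ 505.   136.7  102.7]
 [ 499.3 -132.9  125.9]]
```

```bash
cat >> h.py <<'E'
np.set_printoptions(precision=2,suppress=True)
ANG=1.539; U=np.array([np.cos(ANG),np.sin(ANG),0]);V=np.array([-U[1],U[0],0])
O=np.array([501.5,12.5,0])
def car(X): X=np.asarray(X)-O; return np.stack([X@U,X@V,X[...,2]],-1)
def wor(c): c=np.asarray(c,float); return O+c[...,0:1]*U+c[...,1:2]*V+c[...,2:3]*[0,0,1]
def todelta(target,yaw,st):
    R=Ro.from_euler("xyz",st["eef_rot"]).as_matrix()
    tw=-(yaw-st["eef_rot"][2]); return R.T@(np.asarray(target)-st["eef_pos"]), (tw+np.pi)%(2*np.pi)-np.pi
E
python3 - <<'E'
from h import *
T=cam("top");S=cam("scene")
X,e=tri(T,[287.,254.7],S,[346.6,137.5]);print("knob",X,e,car(X))
st=manip.read_state(); print(todelta([X[0],X[1],219],1.539,st))
print("lip exp", wor([[-143,0,126]]), "knob exp",wor([[69,0,145]]))
E
```

```text
knob [503.84  80.99 144.46] 1.9195142255233093 [ 68.53  -0.16 144.46]
(array([ 500.87, -452.2 ,    0.45]), np.float64(-1.1872388762717307))
lip exp [[ 496.95 -130.43  126.  ]] knob exp [[503.69  81.47 145.  ]]
```

>>> jog_arm --deltas "30 -27 0 -0.1 60; 80 -72 0 -0.25 60; 135 -122 0 -0.4 60; 190 -172 0 -0.55 60; 245 -222 0 -0.7 60; 300 -271 0 -0.85 60; 355 -321 0 -1.0 60; 410 -371 0 -1.1 60; 460 -416 0 -1.18 60; 501 -452 0 -1.187 60"

```text
clock: 1.35
eef_pos: [470.8, 19.3, 219.4]
eef_rot: [3.142, 0.0, 1.54]
wrist_force: [0.3, -0.2, 1.1]
finger_gap: 59.8
```

```bash
python3 - <<'E'
from h import *
import pickle
st=manip.read_state(); print(st)
p,d=optics.camera("wrist"); cv2.imwrite("pics/w1.png",p[:,:,::-1]); pickle.dump((st,p,d),open("w1.pkl","wb"))
E
```

```text
{'clock': 1.35, 'joints': array([-0.04,  0.12,  1.73, -0.  ,  1.28, -0.01]), 'qd': array([ 1.01,  0.53, -0.58,  0.  ,  0.05,  0.98]), 'effort': array([ -5.66, -47.63, -29.82,   0.22,   0.07,  -2.55]), 'eef_pos': array([470.76,  19.29, 219.42]), 'eef_rot': array([3.14, 0.  , 1.54]), 'wrist_force': array([ 0.28, -0.21,  1.08]), 'moment': array([-0.06, -0.1 , -0.02]), 'finger_gap': 59.80262030256165}
```

View pics/w1.png

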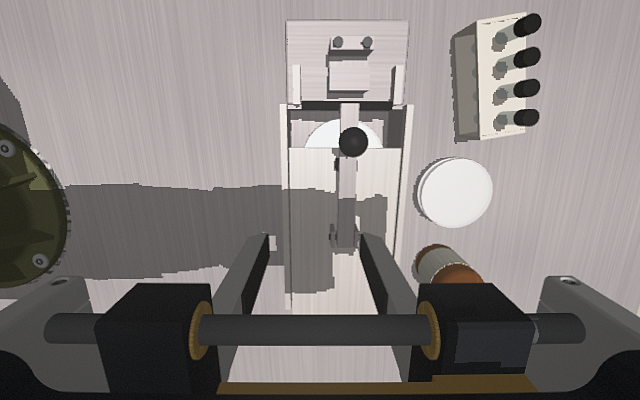

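>>> jog_arm --deltas "0 0 0 0 60; 0 0 0 0 60; 0 0 10 0 60; 0 0 20 0 60; 0 0 30 0 60; 0 0 40 0 60; 0 0 40 0 60; 0 0 40 0 60; 0 0 40 0 60; 0 0 40 0 60"

```text
clock: 2.65
eef_pos: [470.3, 17.2, 179.7]
eef_rot: [3.141, -0.0, 1.539]
wrist_force: [-0.1, -0.5, -0.1]
finger_gap: 59.9
```

```bash
python3 - <<'E'
from h import *
import pickle
st=manip.read_state(); print(st['eef_pos'],st['eef_rot'],st['wrist_force'])
p,d=optics.camera("wrist"); pickle.dump((st,p,d),open("w2.pkl","wb"))
cv2.imwrite("pics/w2.png",cv2.resize(p[40:240,220:420,::-1],None,fx=3,fy=3,interpolation=cv2.INTER_CUBIC))
E
```

```text
[470.35  17.23 179.67] [ 3.14 -0.    1.54] [-0.09 -0.53 -0.07]
```

View pics/w2.png

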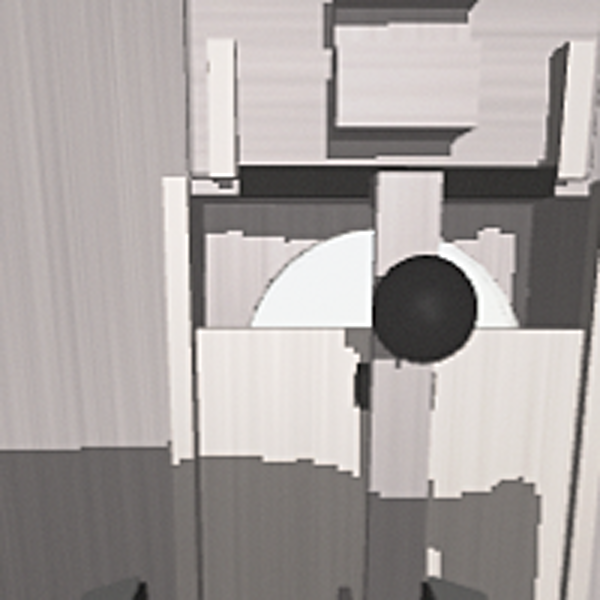

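```bash
python3 - <<'E'
from h import *
import pickle
st,p,d=pickle.load(open("w2.pkl","rb")); W=cam("wrist",st)
f=lambda a:(np.array(a,float)+.5)/3-.5+[220,40]
print("hump corners",car(onz(W,f([[336,26],[470,26],[336,126],[476,126]]),104)))
print("block/pad edge z72",car(onz(W,f([[250,163],[540,163]]),72)))
print("lid front z84",car(onz(W,f([[300,328],[560,328]]),84)))
print("bar front top z114",car(onz(W,f([[378,171],[440,171]]),114)))
m=(p.max(2)<50).astype(np.uint8);k,l,s,c=cv2.connectedComponentsWithStats(m)
for i in range(1,k):
    if s[i,4]>300 and s[i,1]<200: print(c[i],s[i],car(onz(W,c[i],145)))
X=dep(W,[[355,66],[355,58],[350,75],[345,47],[345,43]],d);print(car(X))
print(todelta([503.8,81,150],1.539,st))
# scan depth along keeper column
for r in range(36,96,3): print(r,car(dep(W,[[355,r]],d))[0])
E
```

```text
hump corners [[136.03  17.49 104.  ]
 [136.1  -15.97 104.  ]
 [112.66  17.15 104.  ]
 [112.71 -18.76 104.  ]]
block/pad edge z72 [[106.29  40.42  72.  ]
 [106.38 -44.72  72.  ]]
lid front z84 [[ 59.54  25.78  84.  ]
 [ 59.58 -50.81  84.  ]]
bar front top z114 [[101.02   7.11 114.  ]
 [101.04  -8.33 114.  ]]
[561.8   8.3] [547   0  34  20 521] [[ 150.79 -120.58  145.  ]]
[562.06  43.86] [546  31  33  26 598] [[ 131.02 -124.91  145.  ]]
[560.69  79.89] [545  69  32  22 548] [[ 109.87 -128.58  145.  ]]
[559.55 114.1 ] [544 105  31  19 498] [[  88.66 -132.47  145.  ]]
[ 26.02 219.73] [   0  152   42  145 1275] [[ 14.71 243.21 145.  ]]
[[123.69  -0.31 104.77]
 [129.28  -0.13 104.62]
 [117.22   3.38 105.58]
 [139.88   6.24  90.59]
 [143.04   6.2   89.31]]
(array([64.81, 31.38, 29.69]), np.float64(-0.0001757040120535791))
36 [143.35   0.84 108.25]
39 [143.06  -0.12 101.2 ]
42 [143.58  -1.59  90.15]
45 [141.43  -1.66  90.14]
48 [139.47  -1.86  89.18]
51 [137.15  -1.85  89.86]
54 [132.09  -0.07 104.34]
57 [130.15  -0.23 103.65]
60 [127.52   0.08 106.68]
63 [125.68  -0.16 105.36]
66 [123.69  -0.31 104.77]
69 [121.48  -0.3  105.42]
72 [119.52  -0.5  104.4 ]
75 [117.43  -0.61 104.12]
78 [115.22  -0.62 104.64]
81 [113.21  -0.83 103.57]
84 [112.78  -2.96  87.86]
87 [111.99  -5.01  72.85]
90 [109.48  -5.04  73.3 ]
93 [107.09  -5.25  72.37]
```

>>> jog_arm --deltas "22 10 0 0 60; 44 21 0 0 60; 65 31.4 0 0 60; 65 31.4 0 0 60; 65 31.4 10 0 50; 65 31.4 20 0 50; 65 31.4 30 0 50; 65 31.4 40 0 50; 65 31.4 40 0 50; 65 31.4 40 0 50"

```text
clock: 3.95
eef_pos: [503.9, 81.2, 139.7]
eef_rot: [3.141, -0.0, 1.539]
wrist_force: [-0.3, -0.0, 0.1]
finger_gap: 50.2
```

```bash
python3 - <<'E'
from h import *
st=manip.read_state(); print(st['eef_pos'],car(st['eef_pos']),st['eef_rot'],st['wrist_force'])
p,d=optics.camera("wrist")
cv2.imwrite("pics/w3.png",p[:,:,::-1])
E
```

```text
[503.86  81.16 139.68] [ 68.7   -0.17 139.68] [ 3.14 -0.    1.54] [-0.27 -0.01  0.09]
```

View pics/w3.png

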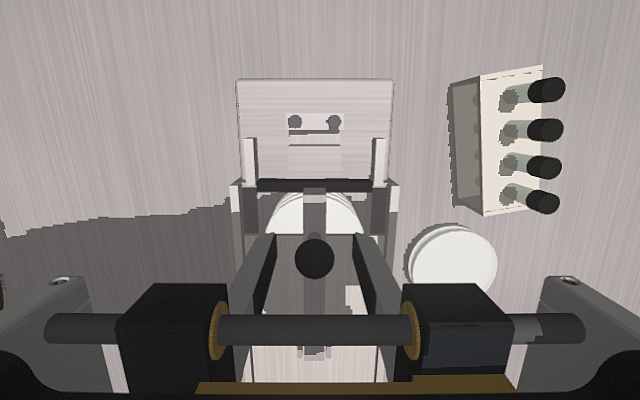

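>>> jog_arm --deltas "0 0 0 0 20; 0 0 0 0 20; 0 0 0 0 20; 0 0 0 0 20; 0 0 0 0 20; 0 0 0 0 20; -1 0 -2 0 20; -2 0 -4 0 20; -2.9 0 -6 0 20; -3 0 -6 0 20" --squeeze 14

```text
clock: 5.25
eef_pos: [503.7, 78.1, 145.6]
eef_rot: [3.141, -0.0, 1.539]
wrist_force: [0.8, 1.4, -1.7]
finger_gap: 22.9
```

>>> jog_arm --deltas "-1 0 -2 0 20; -2.2 0 -4 0 20; -3.3 0 -6 0 20; -4.4 0 -8 0 20; -5.5 0 -9.5 0 20; -5.5 0 -9.5 0 20; -3.5 0 -9.5 0 20; -1 0 -9.5 0 20; 1.5 0 -9.5 0 20; 3 0 -9.5 0 20"

```text
clock: 6.5
eef_pos: [503.7, 81.4, 154.9]
eef_rot: [-3.142, -0.0, 1.539]
wrist_force: [3.4, -2.5, -4.1]
finger_gap: 23.0
```

```bash
python3 - <<'E'
from h import *
st=manip.read_state(); print(st['eef_pos'],car(st['eef_pos']),st['wrist_force'],st['finger_gap'])
p,d=optics.camera("scene")
cv2.imwrite("pics/s4.png",cv2.resize(p[100:225,225:415,::-1],None,fx=4,fy=4,interpolation=cv2.INTER_CUBIC))
E
```

```text
[503.7   81.39 154.92] [ 68.92  -0.01 154.92] [ 3.35 -2.46 -4.1 ] 23.00532224580113
```

View pics/s4.png

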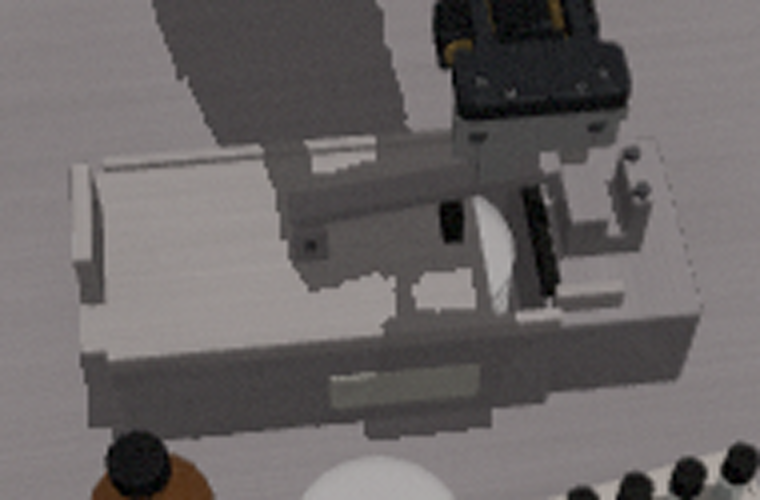

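>>> jog_arm --deltas "2 0 0 0 20; 4.5 0 0 0 20; 7 0 0 0 20; 9.5 0 0 0 20; 12 0 0 0 20; 14.5 0 0 0 20; 17 0 0 0 20; 19 0 0 0 20; 19 0 0 0 20; 19 0 0 0 20"

```text
clock: 7.8
eef_pos: [504.4, 100.4, 155.1]
eef_rot: [3.141, -0.001, 1.539]
wrist_force: [1.4, 0.1, -1.7]
finger_gap: 23.1
```

```bash
python3 - <<'E'
from h import *
st=manip.read_state(); print(st['eef_pos'],car(st['eef_pos']),st['wrist_force'],st['finger_gap'])
p,d=optics.camera("scene")
cv2.imwrite("pics/s5.png",cv2.resize(p[100:225,225:415,::-1],None,fx=4,fy=4,interpolation=cv2.INTER_CUBIC))
p,d=optics.camera("wrist")
cv2.imwrite("pics/w5.png",p[:,:,::-1])
E
```

```text
[504.36 100.39 155.12] [ 87.94  -0.06 155.12] [ 1.44  0.14 -1.69] 23.071559529123636
```

View pics/s5.png

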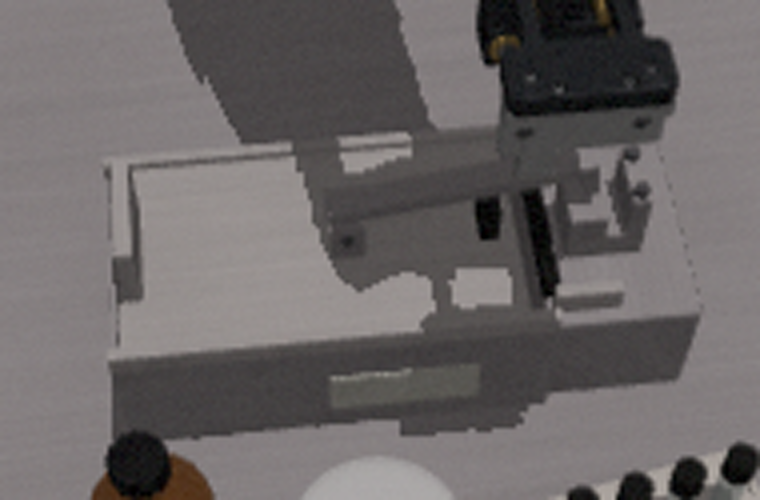

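View pics/w5.png

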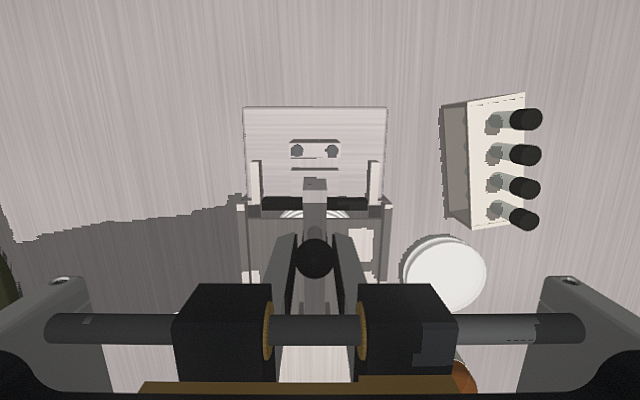

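>>> jog_arm --deltas "1 0 1.5 0 20; 2 0 3 0 20; 2.8 0 4.5 0 20; 3.4 0 5.5 0 20; 3.4 0 5.5 0 20; 3.4 0 5.5 0 50; 3.4 0 5.5 0 50; 3.4 0 5.5 0 50; 3.4 0 5.5 0 50; 3.4 0 -5 0 50"

```text
clock: 9.15
eef_pos: [504.1, 103.5, 159.8]
eef_rot: [-3.14, 0.0, 1.539]
wrist_force: [-0.3, 0.4, 0.0]
finger_gap: 50.0
```

```bash
python3 - <<'E'
from h import *
st=manip.read_state(); print(st['eef_pos'],car(st['eef_pos']),st['wrist_force'],st['finger_gap'])
E
```

```text
[504.08 103.48 159.83] [ 91.02   0.31 159.83] [-0.25  0.4   0.02] 50.02691556222507
```

>>> jog_arm --deltas "0 0 -10 0 50; 0 0 -25 0 50; -10 0 -40 0 50; -25 0 -50 0 60; -40 0 -55 0 60; -55 0 -55 0 60; -70 0 -55 0 60; -75 0 -55 0 60; -75 0 -55 0 60; -75 0 -55 0 60"

```text
clock: 10.4
eef_pos: [502.0, 28.9, 214.8]
eef_rot: [-3.141, -0.0, 1.539]
wrist_force: [-0.3, 0.1, -0.2]
finger_gap: 59.8
```

```bash
python3 - <<'E'
from h import *
import pickle
st=manip.read_state(); print(st['eef_pos'],car(st['eef_pos']),st['wrist_force'],st['finger_gap'])
p,d=optics.camera("wrist"); pickle.dump((st,p,d),open("w6.pkl","wb"))
cv2.imwrite("pics/w6.png",cv2.resize(p[40:240,220:420,::-1],None,fx=3,fy=3,interpolation=cv2.INTER_CUBIC))
p,d=optics.camera("scene")
cv2.imwrite("pics/s6.png",cv2.resize(p[100:225,225:415,::-1],None,fx=4,fy=4,interpolation=cv2.INTER_CUBIC))
E
```

```text
[502.    28.88 214.84] [ 16.39   0.02 214.84] [-0.28  0.1  -0.24] 59.82754863404588
```

View pics/w6.png

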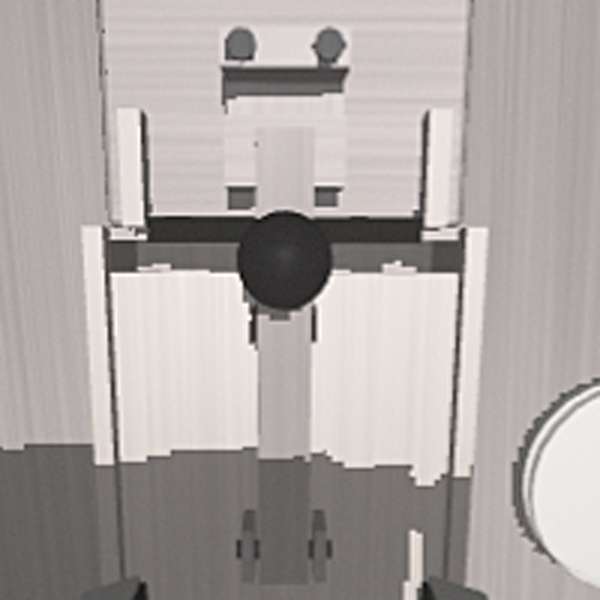

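View pics/s6.png

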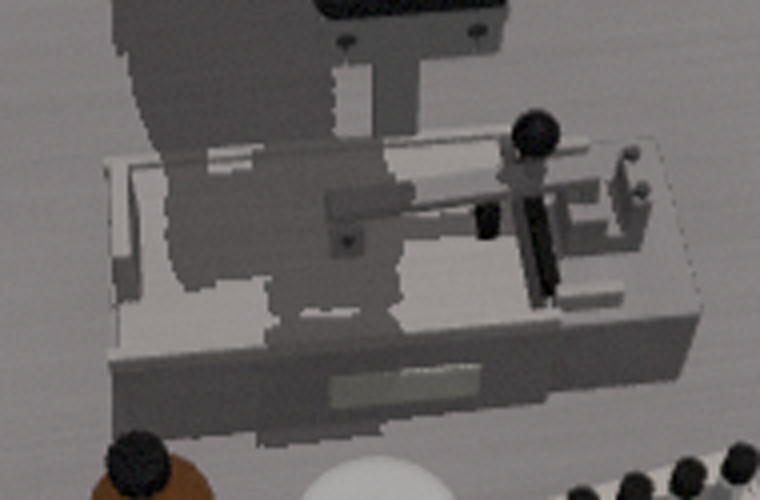

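Bar rests on the hump. Now measuring lid position and the hump/notch edges in this same view.

```bash
python3 - <<'E'
from h import *
import pickle
st,p,d=pickle.load(open("w6.pkl","rb")); W=cam("wrist",st)
f=lambda a:(np.array(a,float)+.5)/3-.5+[220,40]
print("hump front/back z104",car(onz(W,f([[240,186],[330,186],[240,97],[330,97]]),104)))
print("endwall top front z116",car(onz(W,f([[240,66],[330,66]]),116)))
print("lid front z84",car(onz(W,f([[180,272],[400,272]]),84)))
print("bar front top ~z126",car(onz(W,f([[260,128],[310,128]]),126)))
for c in (302,330):
  for r in range(60,104,2):
    print(c,r,car(dep(W,[[c,r]],d))[0])
lip=wor([-167+52,0,126]);print("lip",lip, todelta(lip,-0.032,st))
E
```

```text
hump front/back z104 [[112.72  12.42 104.  ]
 [112.71 -14.44 104.  ]
 [137.38  12.09 104.  ]
 [137.36 -14.12 104.  ]]
endwall top front z116 [[143.58  11.44 116.  ]
 [143.57 -13.43 116.  ]]
lid front z84 [[ 87.09  33.41  84.  ]
 [ 87.06 -38.77  84.  ]]
bar front top ~z126 [[126.37   5.77 126.  ]
 [126.36  -7.74 126.  ]]
302 60 [144.77   9.47 116.45]
302 62 [143.8    9.61 113.3 ]
302 64 [143.84   9.98 103.94]
302 66 [143.9   10.39  93.76]
302 68 [142.96  10.59  89.16]
302 70 [141.29  10.62  88.93]
302 72 [139.49  10.61  89.55]
302 74 [137.63  10.59  90.59]
302 76 [136.15  10.67  88.91]
302 78 [132.45  10.1  104.26]
302 80 [130.81  10.12 104.21]
302 82 [129.15  10.13 104.36]
302 84 [127.36  10.1  105.59]
302 86 [125.74  10.13 105.37]
302 88 [124.09  10.15 105.29]
302 90 [122.6   10.24 103.46]
302 92 [120.86  10.23 104.22]
302 94 [119.18  10.24 104.33]
302 96 [117.41  10.22 105.44]
302 98 [115.81  10.28 104.23]
302 100 [114.1   10.29 104.6 ]
302 102 [112.64  10.48 100.22]
330 60 [144.92 -13.71 115.59]
330 62 [143.78 -13.84 113.37]
330 64 [144.11 -14.41 102.26]
330 66 [143.8  -14.83  94.28]
330 68 [142.87 -15.08  89.62]
330 70 [141.18 -15.11  89.57]
330 72 [139.57 -15.16  88.95]
330 74 [137.76 -15.15  89.61]
330 76 [136.08 -15.19  89.34]
330 78 [132.58 -14.52 103.18]
330 80 [130.68 -14.43 105.26]
330 82 [129.22 -14.53 103.7 ]
330 84 [127.4  -14.48 105.2 ]
330 86 [125.74 -14.5  105.32]
330 88 [124.26 -14.61 103.53]
330 90 [122.5  -14.59 104.44]
330 92 [120.82 -14.6  104.58]
330 94 [119.16 -14.63 104.46]
330 96 [117.48 -14.66 104.35]
330 98 [115.78 -14.67 104.52]
330 100 [114.15 -14.74 103.61]
330 102 [112.5  -14.81 102.66]
lip [ 497.84 -102.44  126.  ] (array([-131.39,    0.03,   88.83]), np.float64(1.5710715874980758))
```

>>> jog_arm --deltas "-15 0 0 0.16 60; -35 0 0 0.34 60; -55 0 5 0.52 60; -75 0 15 0.7 60; -95 0 25 0.88 60; -115 0 35 1.06 60; -131.4 0 45 1.24 60; -131.4 0 50 1.41 60; -131.4 0 50 1.571 60; -131.4 0 50 1.571 60"

```text
clock: 11.75
eef_pos: [497.9, -102.5, 164.9]
eef_rot: [-3.142, 0.0, -0.031]
wrist_force: [0.2, 0.0, 0.1]
finger_gap: 60.0
```

```bash
python3 - <<'E'
from h import *
st=manip.read_state(); print(st['eef_pos'],car(st['eef_pos']),st['eef_rot'],st['wrist_force'],st['finger_gap'])
print(todelta(wor([-114.9,0,112]),-0.032,st))
p,d=optics.camera("wrist")
cv2.imwrite("pics/w7.png",p[:,:,::-1])
E
```

```text
[ 497.87 -102.52  164.9 ] [-115.08   -0.03  164.9 ] [-3.14  0.   -0.03] [0.18 0.02 0.1 ] 60.015549348718196
(array([-0.02, -0.18, 52.9 ]), np.float64(0.0011237681853302206))
```

View pics/w7.png

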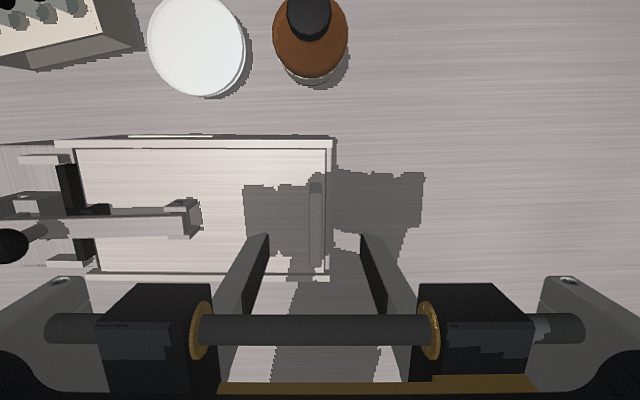

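>>> jog_arm --deltas "0 0 10 0 60; 0 0 20 0 60; 0 0 30 0 60; 0 0 42 0 60; 0 0 52 0 60; 0 0 52 0 50; 0 0 52 0 5; 0 0 52 0 5; 0 0 52 0 5; 0 0 52 0 5" --squeeze 10

```text
clock: 13.05
eef_pos: [497.9, -102.8, 113.1]
eef_rot: [3.142, -0.0, -0.032]
wrist_force: [0.1, -0.5, -0.5]
finger_gap: 12.9
```

>>> jog_arm --deltas "0 0 0 0 5; 0 0 0 0 5; 0 0 0 0 5; 0 -1 0 0 5; 0 -2 0 0 5; 0 -3 0 0 5; 0 -4 0 0 5; 0 -5 0 0 5; 0 -6 0 0 5; 0 -6 0 0 5" --squeeze 15

```text
clock: 14.3
eef_pos: [498.1, -96.6, 113.0]
eef_rot: [-3.141, -0.0, -0.032]
wrist_force: [-0.3, -0.7, 3.8]
finger_gap: 9.8
```

```bash
python3 - <<'E'
from h import *
st=manip.read_state(); print(st['eef_pos'],car(st['eef_pos'])[0]+167,st['eef_rot'],st['wrist_force'],st['finger_gap'])
p,d=optics.camera("scene")
cv2.imwrite("pics/s8.png",cv2.resize(p[100:225,225:415,::-1],None,fx=4,fy=4,interpolation=cv2.INTER_CUBIC))
E
```

```text
[498.08 -96.59 113.02] 57.86038120087568 [-3.14 -0.   -0.03] [-0.34 -0.66  3.8 ] 9.815186417576468
```

View pics/s8.png

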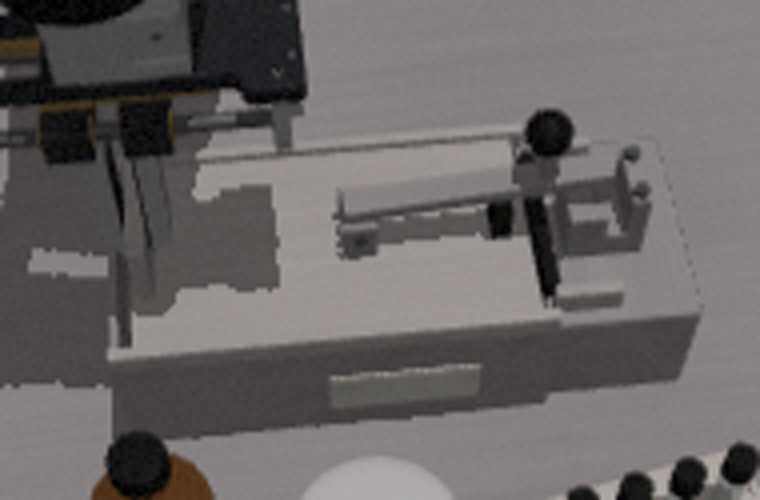

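>>> jog_arm --deltas "0 -0.6 0 0 5; 0 -1.2 0 0 5; 0 -1.8 0 0 5; 0 -2.4 0 0 5; 0 -3 0 0 5; 0 -3.6 0 0 5; 0 -4.2 0 0 5; 0 -4.8 0 0 5; 0 -5.4 0 0 5; 0 -5.4 0 0 5"

```text
clock: 15.6
eef_pos: [498.3, -91.2, 113.0]
eef_rot: [-3.141, -0.0, -0.032]
wrist_force: [-1.4, -1.1, 5.8]
finger_gap: 9.4
```

```bash
python3 - <<'E'
from h import *
st=manip.read_state(); print(st['eef_pos'],car(st['eef_pos'])[0]+167,st['wrist_force'],st['finger_gap'])
E
```

```text
[498.26 -91.23 113.02] 63.21647560644942 [-1.42 -1.14  5.84] 9.35993372357915
```

>>> jog_arm --deltas "0 -0.3 0 0 5; 0 -0.6 0 0 5; 0 -0.9 0 0 5; 0 -1.2 0 0 5; 0 -1.5 0 0 5; 0 -1.8 0 0 5; 0 -2.1 0 0 5; 0 -2.1 0 0 5; 0 -2.1 0 0 5; 0 -2.1 0 0 5"

```text
clock: 16.85
eef_pos: [498.3, -89.3, 113.0]
eef_rot: [3.141, -0.0, -0.032]
wrist_force: [-0.9, -4.0, 5.0]
finger_gap: 9.7
```

```bash
python3 - <<'E'
from h import *
st=manip.read_state(); print(st['eef_pos'],car(st['eef_pos'])[0]+167,st['wrist_force'],st['finger_gap'])
p,d=optics.camera("scene")
cv2.imwrite("pics/s9.png",cv2.resize(p[100:225,225:415,::-1],None,fx=4,fy=4,interpolation=cv2.INTER_CUBIC))
E
```

```text
[498.31 -89.35 113.  ] 65.10071426089615 [-0.85 -4.05  4.97] 9.676039533235524
```

View pics/s9.png

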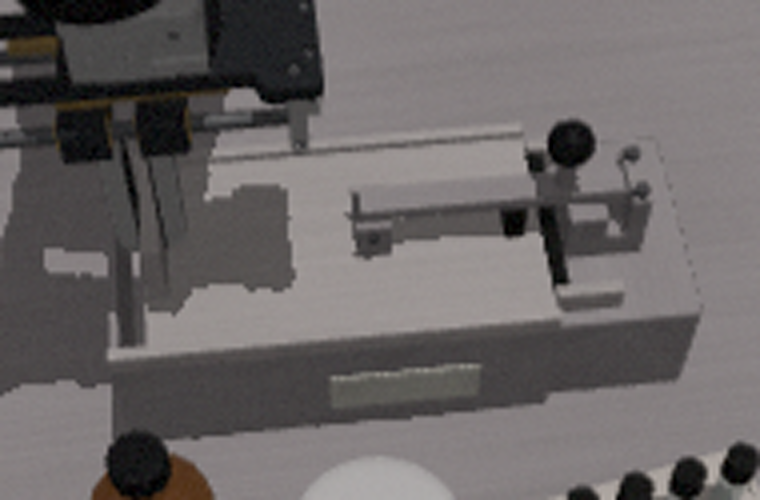

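```bash
cat >knob.py <<'E'
from h import *
def run(tag):
    T=cam("top");S=cam("scene");P={}
    for n,C in(("top",T),("scene",S)):
        p,d=optics.camera(n); cv2.imwrite(f"pics/{n}{tag}.png",cv2.resize(p[200:325,222:422,::-1] if n=="top" else p[100:225,225:415,::-1],None,fx=4,fy=4,interpolation=cv2.INTER_CUBIC))
        m=(p.max(2)<45).astype(np.uint8);k,l,s,c=cv2.connectedComponentsWithStats(m)
        q=proj(C,wor([[107,0,148]]))[0]
        i=min((i for i in range(1,k) if s[i,4]>50),key=lambda i:np.linalg.norm(c[i]-q)); P[n]=c[i];print(n,c[i],s[i],"expected",q)
    X,e=tri(T,P["top"],S,P["scene"]);print("knob",car(X),e)
    for z in (145,154.3): print(z,[proj(C,wor([[111,0,z]]))[0] for C in (T,S)])
E
python3 -c "import knob;knob.run(10)"
```

```text
top [264.31 251.45] [259 247  11  10  91] expected [264.86 251.47]
scene [367.03 135.74] [362 131  11  11 101] expected [365.41 134.66]
knob [109.54  -0.22 144.55] 2.124325175867092
145 [array([262.87, 251.27]), array([367.22, 135.48])]
154.3 [array([262.15, 250.91]), array([367.78, 132.4 ])]
```

View pics/top10.png

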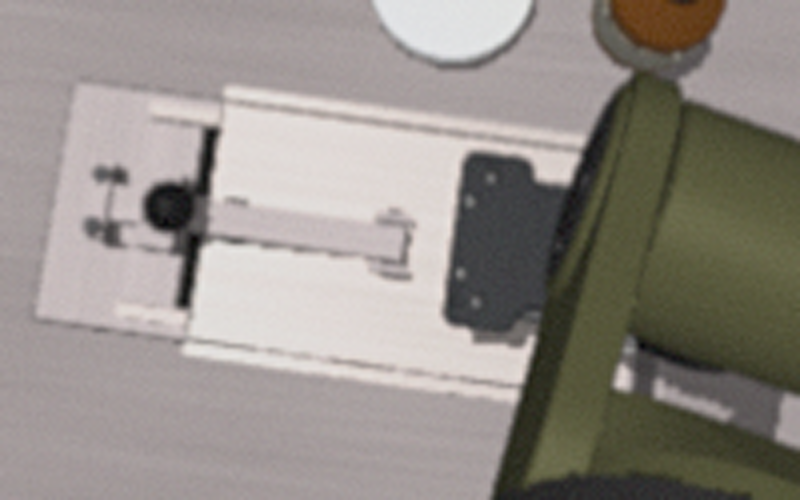

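>>> jog_arm --deltas "0 0 0 0 12; 0 0 0 0 20; 0 0 0 0 35; 0 0 0 0 50; 0 0 0 0 60; 0 0 -10 0 60; 0 0 -25 0 60; 0 0 -45 0 60; 0 0 -65 0 60; 0 0 -80 0 60"

```text
clock: 18.25
eef_pos: [498.5, -89.3, 194.8]
eef_rot: [3.141, -0.002, -0.032]
wrist_force: [-0.4, 0.5, -0.3]
finger_gap: 59.9
```

>>> jog_arm --deltas "0 15 -10 0 60; 0 40 -20 0 60; 0 70 -20 0 60; 0 100 -20 0 60; 0 120 -20 0 60; 0 120 -20 0 60; 0 120 -20 0 60; 0 120 -20 0 60; 0 120 -20 0 60; 0 120 -20 0 60"

```text
clock: 19.5
eef_pos: [494.5, -208.9, 213.0]
eef_rot: [-3.142, -0.0, -0.032]
wrist_force: [-0.6, 0.8, -0.3]
finger_gap: 59.9
```

```bash
python3 -c "
import knob;knob.run(11)
from h import *
st=manip.read_state();print(st['clock'],st['eef_pos'],st['wrist_force'])"
```

```text
top [265.14 251.47] [260 247  11  11  97] expected [264.86 251.47]
scene [366.25 135.88] [361 131  12  11 100] expected [365.41 134.66]
knob [107.99  -0.38 144.52] 2.0042828089587803
145 [array([262.87, 251.27]), array([367.22, 135.48])]
154.3 [array([262.15, 250.91]), array([367.78, 132.4 ])]
19.6 [ 494.43 -209.01  212.98] [ 0.02  0.43 -0.04]
```

View pics/scene11.png

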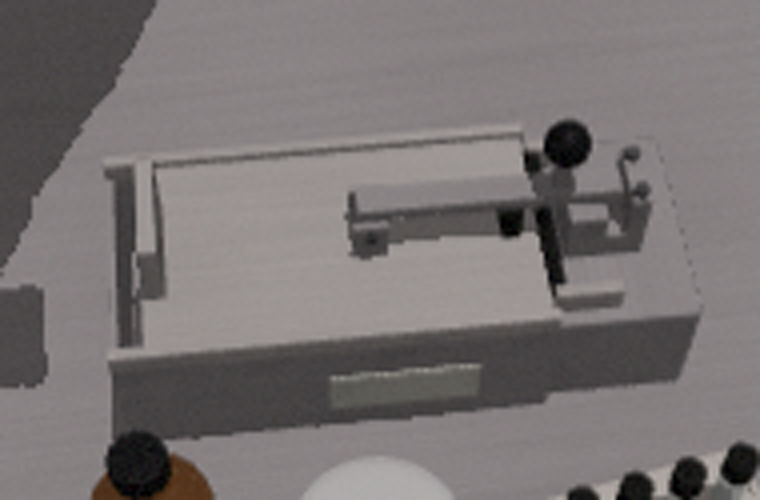

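View pics/top11.png

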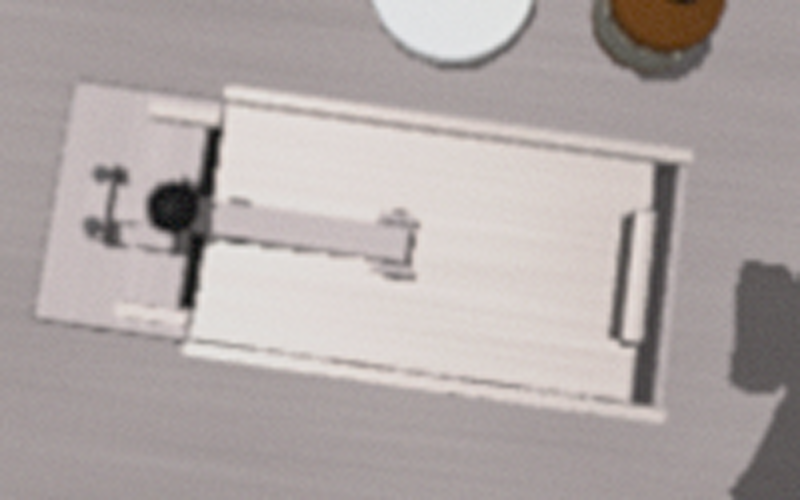

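```bash
python3 -c "
from cell import workorder; print(workorder.sign_off())"
```

```text
the job is handed in; nothing more can be done
None
```

The lid is closed and latched, and I handed the job in at about 19.6 s on the robot's clock, with the arm clear of everything.

- **What I did:** I gripped the knob, lifted the bar to about 0.16 rad and drew the lid on to about 0.052. There I rested the hook on the keeper's hump and let go. Then I pinched the lip and pushed the lid slowly against the pad until the bar dropped into the notch under its own weight. Last, I released the lip and backed the arm away.
- **Bar fully down:** after release the knob is 144.5 mm high, the same as when the bar lay level at the start. On the hump it would be about 154 mm.
- **Lid held:** once released, the lid settled back about 1.5 mm, as expected when the pad pushes the hook against the hump's back face. It stopped at about 0.063 by the knob. My keeper measurement (notch start at about 132.8 mm) predicted 0.0643. That disagreement of about 1 mm is within the camera calibration's 2 mm.
- **Forces:** the wrist force readings I took stayed around 6 N or less.
- **Bystanders:** the arm kept well above or clear of the bottle, dishes and tube rack. I saw no sign of them moving in the later pictures, but I did not measure them.
- **Not checked:** I took no close wrist-camera view of the hook in the notch after release.

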